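# Wedge the sagging levelling stage up until its plate is level and tight

## Robot

A 7-joint arm with a two-finger parallel gripper is mounted at the origin on a cart in front of the work surface, level with it; the furniture and walls round the work are solid. World frame = base frame: x ahead of the robot, y to its left, z up, the work surface at z = 0. Lengths are in m, angles in rad, forces in N, time in s.
With the tool pointing down it reaches from about 0.4 to 0.875 m from the base axis. Payload 19.3 kg.
Tool frame: the origin (TCP) lies midway between the tips of the shut fingers; the grasp point (between the pads) lies 19 mm behind it; z points along the fingers, y is the line along which they close (so a half turn about z gives the same grasp; the last joint's range is limited). The gripper opens to 85 mm and grips with 20 to 120 N. Pads are 22 mm wide; open, the fingers measure 114 mm over their backs; the gripper's body (76 mm by 85 mm) begins 54 mm behind the grasp point. The pads swing forward as they close: fully open they stand 13 mm farther back than shut.
Start: joints at [-1.381, 0.521, -0.036, 1.599, 0.021, 1.021, -0.113], TCP at [0.161, 0.604, 0.231] pointing down, gripper open.
Joint ranges: [-2.91, 2.91], [-0.3, 2.13], [-1.5, 1.42], [0.17, 2.43], [-1.26, 4.41], [0.16, 1.93], [-2.52, 2.52]. Speed limits (rad/s): [1.89, 1.89, 2.39, 2.39, 3.01, 3.01, 3.01].

## Interface

Orientations are given as [roll, pitch, yaw] about the fixed x, y, z axes, in that order (R = Rz(yaw) Ry(pitch) Rx(roll)).
In Python, from workcell import * gives the robot as it stands. The module is installed in compiled form; this text tells all that it offers.
- The arm moves only by the tool play_rows, never from a script. Its argument "deltas" is a list of rows, each a list of 7 numbers: the shift along the tool's x, y, z in units of 500 mm (1.0 is 500 mm), then the turn, a rotation vector about the tool's x, y, z in units of 120 degrees (1.0 is 120 degrees), then the closure, from 0 (fully open) to 1 (shut). A call has 1 to 10 rows; each row is the pose to reach, as a shift and turn from the pose commanded when the call began, along the tool's axes at that moment; what a row does not reach only later rows make up. A row lasts 1/10 s, in which the tool goes at most 50 mm and 8.59 degrees, less where a joint would pass 70% of its speed; a pose out of reach is approached as far as the arm can. A call with a number of a shift or a turn outside -1 to 1 is refused whole. A call with a gripper value outside its range is refused whole. The fingers move at their own pace and stop on an object; "newtons" is the grip in N (left out, the last holds). Time passes only in rows, so rows that repeat a pose let the fingers close. It gives the time, the measured TCP pose, the force, the opening and the grip force at its end, in the units of the state.
- observe(): the state, without advancing time (a new reading comes with each control period).
- grab_frame(name): name is "scene" or "top" or "wrist"; returns the picture (480x640x3 uint8, red, green, blue); there is no depth.
- get_calibration(name): a dict with "fovy" (degrees; the focal length in pixels is half the picture's height over the tangent of half this angle, whatever the lens; pixels are square), "cx", "cy" (the principal point, pixels), "k1" (the pictures are not rectified: a ray, as slopes to the right and down, at radius r is drawn at 1 + k1 r^2 times it, then the intrinsics apply), "xyz" and "rotation" of the camera in the world. Camera axes: x right, y down, z forward; pixel columns grow to the right and rows downward; lengths in m; the calibration is good to about 2 mm. A picture is of the moment at which its call begins: read the wrist's pose just before it. get_calibration takes no time and is no camera call; for the wrist camera it gives the pose at the moment of the call.
- job_done(): hands the job in; it is judged then, once.
The state is a dict: "clock": time; "qpos": joint angles; "qd": joint speeds; "joint_efforts": joint torques, N m; "position": TCP position; "tool_rot": TCP orientation; "force": force on the tool from outside, world axes, zero at the start; "moment": the same for the moment, N m; "grip_width": finger opening in m; "finger_force": force on a finger pad.
Only numpy, scipy, OpenCV 4.12 (cv2) and the standard library are available. Lean on these libraries where they do the work, as an engineer would, in place of code of your own. Each camera call takes 0.05 s, during which the arm holds its last target. There are 200 camera calls.

## Task

The plate of the small levelling stage sags at its front edge. Take the steel wedge, put its thin end under the middle of that edge, pointing straight in at the hinge, and slide it along the table under the plate until the plate has come up level against its hold-down hooks and the wedge stays tight by itself. Touch the plate with nothing but the wedge, push with feeling without forcing it once the plate is up and the wedge is tight, and leave the small parts standing around alone.

Things in the scene. Friction and masses are not known exactly. Their poses are not given: they have to be found in the camera images.
- frame: dark steel U-frame of the levelling stage, 146 x 110 mm, fixed on the table. Origin: mid footprint, foot level; +x from open front to hinge (push direction), z up. Side rails 12 mm wide at y = -49, +49 mm, 12 mm high; between them the bare table, 86 mm wide. At x = -50 mm a hook post on each rail, 31 mm high, stops the plate when level. Screw feet: origin 0 to 3 mm above the table, unknown
- plate: aluminium plate, 129 x 82 x 10 mm, 0.28 to 0.52 kg, free on a hinge at its back, with a round bubble level 24 mm wide, 6 mm high near the front. Origin: on the hinge axis at frame x = +58, z = +21 mm, mid-thickness; axes as the frame's when level. Front edge 123 mm from the hinge; it sags 0.075 rad at first: 7 to 10 mm free below it, 16 to 19 mm when level. Then it meets the hooks' stop
- plate_edge (a point): middle of the lower front edge of the plate (frame x = -65 mm); axes of the plate, x towards the hinge. 1.3 to 2.6 N lifts the edge
- wedge: loose steel wedge, 102 x 28 mm, about 0.3 kg. Origin: middle of the underside; +x to the thin nose, z up. From the nose (x = +51 mm, 3 mm thick) a ramp rises 1 in 4 to 22 mm at x = -25 mm; behind it a grip block, x = -25 to -51 mm, 28 mm wide, 30 mm high. Friction about 0.6: it slides under the rising plate at a push of 3 to 9 N; with the plate on its stop this climbs 3 N per mm or more
- wedge_nose (a point): middle of the lower edge of the wedge's nose; axes of the wedge. With the plate level it is 52 to 64 mm past the plate's front edge, depending on the feet. After a last push of 15 to 20 N along it the wedge stays tight; let go, it must press on the plate with over 5 N. Over 24 N between them (a push of some 30 N) strains the hinge
- mount: bystander: black resin specimen mount, a disc 30 mm across, 15 mm high; origin in the middle of its underside
- magnifier: bystander: black loupe, 35 mm across, 37 mm high, upright; origin in the middle of its underside
- bush: bystander: steel flanged bush, 24 mm across, 18 mm high; origin in the middle of its underside

How it is judged:
By the outcome, as a careful person would: the job done as asked, in the order asked, and still so for the second after the job is handed in, with the robot touching nothing.
It also fails if it takes over 46 s, if anything falls off the work surface, if the arm or the gripper's body presses on something with over 40 N, if the wrist force passes 120 N, or if a joint passes its speed limit or range.

## Working session

There is one attempt and no reset: what is moved stays moved. The work goes in short steps, Python scripts to look and compute and a tool call to move; the robot and the scene stay as the last step left them, time stands still between calls to the robot, and variables do not carry over. Pictures are saved under pics/ and viewed, at most 10 in all, crops included, and the job is handed in when it is done.

Besides the shell and the picture viewer there is one more tool, called after ">>>" as a command line: name --pt "numbers of a row" for each row, then --argument value for the rest. play_rows: Moves the arm, as the interface text tells. Its arguments: {"type":"object","properties":{"deltas":{"type":"array"},"newtons":{"type":"number"}},"required":["deltas"]}

```bash
mkdir -p pics; python3 - <<'E'
from workcell import *
import cv2,numpy as np
s=observe(); print({k:np.round(v,4) for k,v in s.items()})
for n in("scene","top"):
    c=get_calibration(n); print(n,c)
    cv2.imwrite(f"pics/{n}0.png",cv2.cvtColor(grab_frame(n),cv2.COLOR_RGB2BGR))
E
```

```text
{'clock': np.float64(0.0), 'qpos': array([-1.3812,  0.5221, -0.0363,  1.6   ,  0.0212,  1.0211, -0.1128]), 'qd': array([ 0.003 ,  0.0008,  0.0003, -0.0005, -0.0001,  0.0003,  0.0005]), 'joint_efforts': array([-2.00000e-04, -9.27102e+01,  1.97960e+00, -3.69927e+01,
        1.78000e-02,  8.20000e-03, -0.00000e+00]), 'position': array([0.1605, 0.6037, 0.2307]), 'tool_rot': array([-3.1405e+00,  1.0000e-04,  2.8818e+00]), 'force': array([-0.208 , -1.0011, -0.5306]), 'moment': array([ 0.0374, -0.015 ,  0.0072]), 'finger_force': np.float64(0.0), 'grip_width': np.float64(0.0851)}
scene {'fovy': 42.06307498721345, 'cx': 314.239767419123, 'cy': 235.62496135726047, 'k1': -0.09285898561667098, 'xyz': array([-0.17085683, -0.36952623,  0.4261651 ]), 'rotation': array([-2.02480103,  0.02342153, -0.88202214])}
top {'fovy': 50.9085561950476, 'cx': 321.24163095256444, 'cy': 236.36903170001685, 'k1': -0.1438216461829351, 'xyz': array([0.37333948, 0.15793713, 0.93449952]), 'rotation': array([-3.06279626,  0.00684277, -1.59063326])}
```

View pics/top0.png

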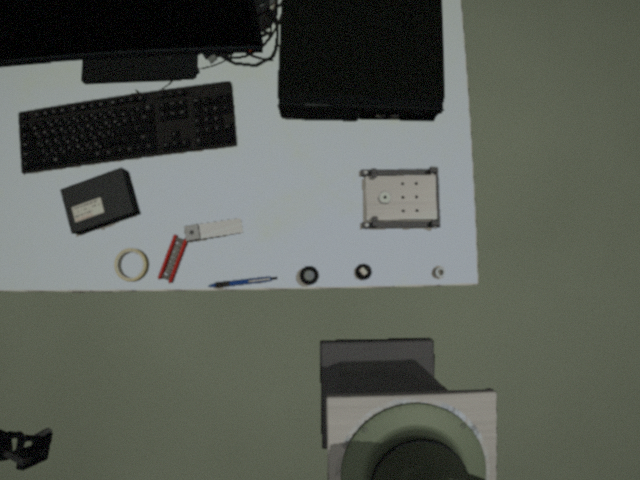

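View pics/scene0.png

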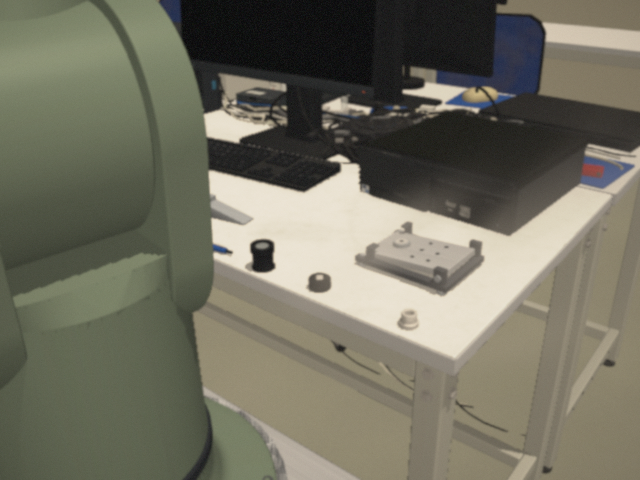

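The top view shows the stage at (400,198), open front with the bubble on the left (385,197). The wedge is at (185–242, 230) with its nose to the right, and a red item lies close to its block at (173,258). Bystanders are at (308,275), (363,271) and (438,271).

```bash
cat > h.py <<'E'
from workcell import *
import cv2,numpy as np
from scipy.spatial.transform import Rotation as R
def cam(n):
    c=get_calibration(n); f=240/np.tan(np.radians(c["fovy"]/2))
    K=np.array([[f,0,c["cx"]],[0,f,c["cy"]],[0,0,1.]]); return c,K,np.array([c["k1"],0,0,0,0.]),R.from_euler("xyz",c["rotation"]).as_matrix()
def cast(C,px,z):
    c,K,D,M=C; p=cv2.undistortPoints(np.array(px,float).reshape(-1,1,2),K,D)[:,0]
    d=np.c_[p,np.ones(len(p))]@M.T; t=(z-c["xyz"][2])/d[:,2]; return c["xyz"]+d*t[:,None]
def proj(C,P):
    c,K,D,M=C; P=(np.array(P,float).reshape(-1,3)-c["xyz"])@M
    return cv2.projectPoints(P,np.zeros(3),np.zeros(3),K,D)[0][:,0]
def grab(n): 
    return cv2.cvtColor(grab_frame(n),cv2.COLOR_RGB2BGR)
E
python3 - <<'E'
from h import *
C=cam("top")
names=dict(blockL=(185,232,.03),nose=(242,226,0),redtop=(178,238,.01),redright=(187,243,.01),redbot=(168,280,.01),FL=(364,171,.03),FR=(364,226,.03),BL=(434,171,.03),BR=(435,226,.03),mag=(308,275,.037),mount=(363,271,.015),bush=(438,271,.018))
for k,(u,v,z) in names.items(): print(k,cast(C,[(u,v)],z)[0].round(4))
c=get_calibration("wrist"); s=observe(); M=R.from_euler("xyz",s["tool_rot"])
print(c, M.inv().apply(c["xyz"]-s["position"]), (M.inv()*R.from_euler("xyz",c["rotation"])).as_matrix().round(3))
E
```

```text
blockL [0.4579 0.411  0.03  ]
nose [0.4697 0.3107 0.    ]
redtop [0.4488 0.4299 0.01  ]
redright [0.4392 0.4127 0.01  ]
redbot [0.3709 0.4491 0.01  ]
FL [0.5628 0.0824 0.03  ]
FR [0.4621 0.0852 0.03  ]
BL [ 0.5609 -0.0464  0.03  ]
BR [ 0.4595 -0.0439  0.03  ]
mag [0.376  0.1876 0.037 ]
mount [0.3812 0.088  0.015 ]
bush [ 0.378  -0.0492  0.018 ]
{'fovy': 67.22676182711037, 'cx': 318.4217073408314, 'cy': 240.03101002075593, 'k1': -0.02960316259483196, 'xyz': array([0.0942042 , 0.62055861, 0.37326773]), 'rotation': array([ 2.86514644e+00, -2.13720022e-04,  1.31017821e+00])} [ 0.06835925 -0.00092556 -0.14249298] [[-0.001 -0.962 -0.273]
 [ 1.    -0.001  0.001]
 [-0.001 -0.273  0.962]]
```

>>> play_rows --pt "-0.07 -0.024 0 0 0 0.057 0.3" --pt "-0.15 -0.05 0 0 0 0.12 0.3" --pt "-0.22 -0.08 0 0 0 0.18 0.3" --pt "-0.3 -0.1 0 0 0 0.25 0.3" --pt "-0.37 -0.13 0 0 0 0.31 0.3" --pt "-0.45 -0.16 0 0 0 0.37 0.3" --pt "-0.52 -0.18 0 0 0 0.44 0.3" --pt "-0.6 -0.21 0 0 0 0.5 0.3" --pt "-0.683 -0.24 0 0 0 0.568 0.3" --pt "-0.683 -0.24 0 0 0 0.568 0.3"

```text
clock: 1.1
position: [0.4645, 0.3956, 0.2312]
tool_rot: [3.14, 0.002, 1.68]
force: [-0.8, -0.3, -0.1]
grip_width: 0.0597
finger_force: 0.0
```

>>> play_rows --pt "0 0 0 0 0 0 0.3" --pt "0 0 0 0 0 0 0.3" --pt "0 0 0 0 0 0 0.3"

```text
clock: 1.4
position: [0.4589, 0.4011, 0.2312]
tool_rot: [-3.141, -0.0, 1.694]
force: [-0.4, 0.2, -0.1]
grip_width: 0.0599
finger_force: 0.0
```

```bash
python3 - <<'E'
from h import *
s=observe(); print({k:np.round(s[k],4) for k in("clock","position","tool_rot","qpos","qd","grip_width","force")})
np.save("w1.npy",np.array(cam("wrist"),dtype=object),allow_pickle=True)
cv2.imwrite("pics/w1.png",grab("wrist"))
E
```

```text
{'clock': np.float64(1.4), 'position': array([0.4589, 0.4011, 0.2312]), 'tool_rot': array([-3.1411e+00, -2.0000e-04,  1.6942e+00]), 'qpos': array([-1.023 ,  0.5146,  0.3042,  1.6556, -0.1768,  0.9987, -0.5363]), 'qd': array([-0.    , -0.0013,  0.005 , -0.0013,  0.0018, -0.0011, -0.0009]), 'grip_width': np.float64(0.0599), 'force': array([-0.3542,  0.1641, -0.09  ])}
```

View pics/w1.png

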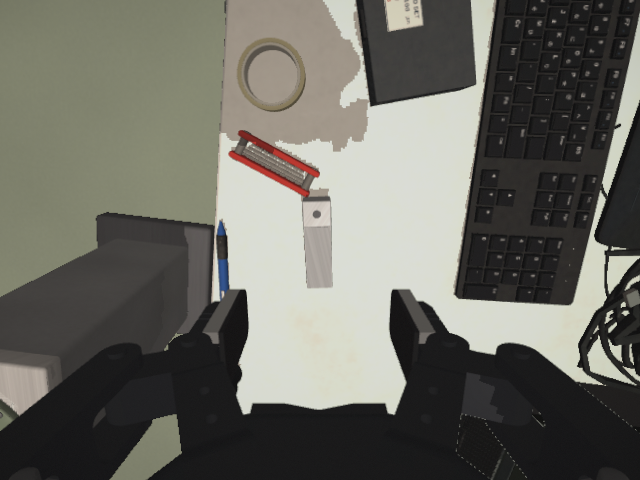

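The wrist view shows the wedge block top at (303–331, 197–228) and its nose at row 287 (306–333). The red multitool's end lies at about (308–319, 175–193), just behind the block's left rear corner.

```bash
python3 - <<'E'
from h import *
C=cam("wrist"); im=cv2.imread("pics/w1.png")
crop=im[165:300,225:365]; cv2.imwrite("pics/w1c.png",cv2.resize(crop,None,fx=4.4,fy=4.4,interpolation=cv2.INTER_CUBIC))
g=cv2.cvtColor(im,cv2.COLOR_BGR2GRAY).astype(int)
for r in (205,215,222,235,250,265,280): print(r,list(g[r,296:340]))
for c in(312,320,326): print(c,list(g[185:235,c]),list(g[278:296,c]))
E
```

```text
205 [np.int64(219), np.int64(219), np.int64(219), np.int64(219), np.int64(219), np.int64(216), np.int64(143), np.int64(194), np.int64(199), np.int64(200), np.int64(198), np.int64(200), np.int64(199), np.int64(201), np.int64(201), np.int64(199), np.int64(201), np.int64(202), np.int64(199), np.int64(196), np.int64(199), np.int64(202), np.int64(198), np.int64(195), np.int64(198), np.int64(200), np.int64(200), np.int64(200), np.int64(201), np.int64(206), np.int64(206), np.int64(207), np.int64(211), np.int64(210), np.int64(165), np.int64(219), np.int64(219), np.int64(219), np.int64(219), np.int64(219), np.int64(219), np.int64(219), np.int64(219), np.int64(219)]
215 [np.int64(219), np.int64(219), np.int64(219), np.int64(219), np.int64(219), np.int64(216), np.int64(143), np.int64(173), np.int64(200), np.int64(201), np.int64(203), np.int64(202), np.int64(199), np.int64(198), np.int64(202), np.int64(201), np.int64(179), np.int64(98), np.int64(99), np.int64(99), np.int64(97), np.int64(98), np.int64(98), np.int64(102), np.int64(125), np.int64(211), np.int64(213), np.int64(211), np.int64(207), n
[... 5914 characters left out ...]
t64(207), np.int64(209), np.int64(211), np.int64(212), np.int64(211), np.int64(209), np.int64(207), np.int64(206), np.int64(206), np.int64(207), np.int64(207), np.int64(208), np.int64(211), np.int64(213), np.int64(211), np.int64(210), np.int64(209), np.int64(211), np.int64(211), np.int64(200), np.int64(163), np.int64(152), np.int64(169), np.int64(169), np.int64(168), np.int64(168), np.int64(167), np.int64(166), np.int64(165)] [np.int64(162), np.int64(162), np.int64(162), np.int64(162), np.int64(162), np.int64(162), np.int64(162), np.int64(161), np.int64(160), np.int64(177), np.int64(208), np.int64(219), np.int64(219), np.int64(219), np.int64(219), np.int64(219), np.int64(219), np.int64(219)]
```

View pics/w1c.png

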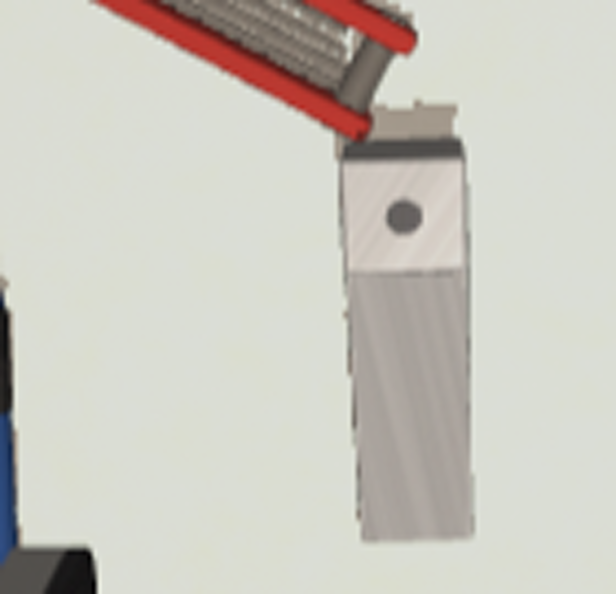

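The crop shows the block top corners at about (303,201), (330.5,201), (330,226) and (304,226.6), and the nose corners at (307,288) and (332.5,287). The multitool ends just behind the block, so I'll grip a little forward of its centre.

```bash
python3 - <<'E'
from h import *
C=cam("wrist")
b=cast(C,[(303,201.1),(330.5,201.1),(330.2,226.1),(304.1,226.6)],.03); n=cast(C,[(307.3,288),(332.5,287.3)],.001)
bc=b.mean(0); nm=n.mean(0); print(b.round(4),n.round(4))
d=nm-bc; yaw=np.arctan2(d[1],d[0]); u=np.array([np.cos(yaw),np.sin(yaw)]); print("len(89)",np.hypot(*d[:2]),"yaw",yaw)
o=(bc[:2]+nm[:2])/2+u*(-51+38)/2/1000 ; print("origin",o)
g=bc[:2]+u*.004
s=observe(); M=R.from_euler("xyz",s["tool_rot"])
print("tool shift mm",M.inv().apply(np.r_[g,.1]-s["position"])*1000,"yaw tool want",yaw+np.pi,s["tool_rot"])
E
```

```text
[[0.4435 0.409  0.03  ]
 [0.4697 0.4123 0.03  ]
 [0.4726 0.3877 0.03  ]
 [0.4473 0.3841 0.03  ]] [[0.4584 0.3075 0.001 ]
 [0.4862 0.3117 0.001 ]]
len(89) 0.08979841189381257 yaw -1.414238200518339
origin [0.46425726 0.36036103]
tool shift mm [ -6.69998278  -0.82370247 131.24106865] yaw tool want 1.7273544530714542 [-3.14122344e+00 -2.05390241e-04  1.69411466e+00]
```

>>> play_rows --pt "-0.0134 -0.0016 0.05 0 0 -0.016 0.3" --pt "-0.0134 -0.0016 0.12 0 0 -0.016 0.3" --pt "-0.0134 -0.0016 0.19 0 0 -0.016 0.3" --pt "-0.0134 -0.0016 0.26 0 0 -0.016 0.3" --pt "-0.0134 -0.0016 0.32 0 0 -0.016 0.3" --pt "-0.0134 -0.0016 0.37 0 0 -0.016 0.3" --pt "-0.0134 -0.0016 0.41 0 0 -0.016 0.3" --pt "-0.0134 -0.0016 0.44 0 0 -0.016 0.3" --pt "-0.0134 -0.0016 0.454 0 0 -0.016 0.3" --pt "-0.0134 -0.0016 0.454 0 0 -0.016 0.3"

```text
clock: 2.45
position: [0.4595, 0.3935, 0.0039]
tool_rot: [-3.141, 0.0, 1.726]
force: [0.2, -0.2, 0.5]
grip_width: 0.0598
finger_force: 0.0
```

>>> play_rows --pt "0 0 0 0 0 0 0.75" --pt "0 0 0 0 0 0 0.75" --pt "0 0 0 0 0 0 0.75" --pt "0 0 0 0 0 0 0.75" --pt "0 0 0 0 0 0 0.75" --pt "0 0 0 0 0 0 0.75" --newtons 40

```text
clock: 3.05
position: [0.4601, 0.394, 0.0054]
tool_rot: [3.141, -0.001, 1.726]
force: [-1.7, -1.3, 8.9]
grip_width: 0.0271
finger_force: 39.3
```

```bash
python3 - <<'E'
from h import *
s=observe(); print({k:np.round(s[k],4) for k in("clock","position","tool_rot","qpos","grip_width","finger_force","force")})
cv2.imwrite("pics/w2.png",grab("wrist"))
E
```

```text
{'clock': np.float64(3.05), 'position': array([0.4601, 0.394 , 0.0054]), 'tool_rot': array([ 3.1407e+00, -9.0000e-04,  1.7256e+00]), 'qpos': array([-0.9354,  0.8133,  0.1913,  1.7919, -0.2635,  0.56  , -0.4238]), 'grip_width': np.float64(0.0271), 'finger_force': np.float64(39.3204), 'force': array([-1.7065, -1.3163,  8.8593])}
```

>>> play_rows --pt "0 0 -0.02 0 0 0 0.75" --pt "0 0 -0.06 0 0 0 0.75" --pt "0 0 -0.1 0 0 0 0.75" --pt "0 0 -0.12 0 0 0 0.75" --pt "0 0 -0.12 0 0 0 0.75"

```text
clock: 3.6
position: [0.4604, 0.3941, 0.0659]
tool_rot: [3.14, -0.002, 1.726]
force: [0.7, -0.2, -4.8]
grip_width: 0.0271
finger_force: 40.3
```

```bash
python3 - <<'E'
from h import *
s=observe(); print({k:np.round(s[k],4) for k in("clock","position","tool_rot","grip_width","finger_force","force")})
t=cv2.imread("pics/top0.png")[155:245,345:455]; sc=cv2.imread("pics/scene0.png")[210:300,345:495]
a=cv2.resize(t,None,fx=6,fy=6,interpolation=cv2.INTER_CUBIC)
cv2.imwrite("pics/tc.png",a)
cv2.imwrite("pics/sc.png",cv2.resize(sc,None,fx=5,fy=5,interpolation=cv2.INTER_CUBIC))
E
```

```text
{'clock': np.float64(3.6), 'position': array([0.4604, 0.3941, 0.0659]), 'tool_rot': array([ 3.1396e+00, -1.5000e-03,  1.7257e+00]), 'grip_width': np.float64(0.0271), 'finger_force': np.float64(40.2961), 'force': array([ 0.6518, -0.2392, -4.8044])}
```

View pics/tc.png

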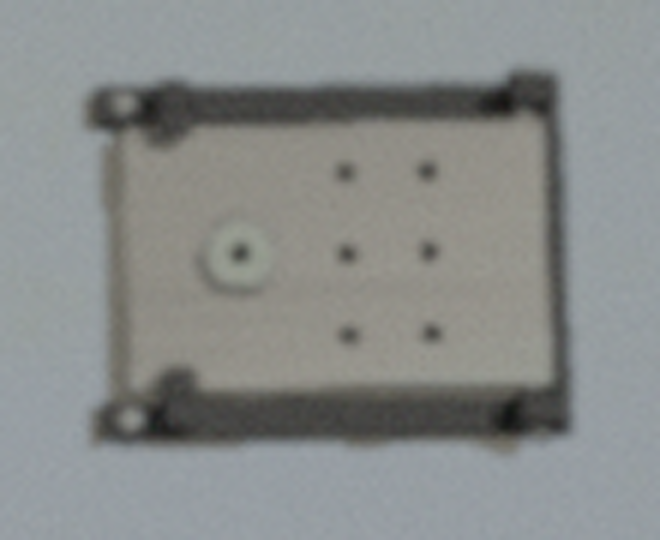

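View pics/sc.png

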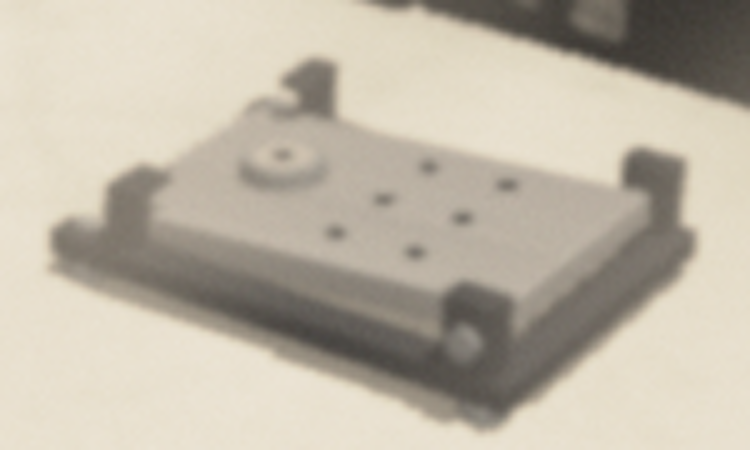

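The top crop shows the plate's front edge at x≈124 (rows 123–392), holes in two columns, and the bubble at (239,253). The scene crop agrees, with the bubble end at the front left.

```bash
python3 - <<'E'
from h import *
C=cam("top")
f=lambda p:[(345+(x+.5)/6-.5,155+(y+.5)/6-.5) for x,y in p]
h=cast(C,f([(345,172),(347,254),(349,334),(427,171),(429,252),(431,334)]),.0225)
bub=cast(C,f([(239,252)]),.025)[0]
fc=cast(C,f([(124,124),(131,391)]),.0185); bk=cast(C,f([(546,115),(552,387)]),.0275)
rail=cast(C,f([(150,88),(510,88),(165,437),(525,433)]),.0135)
feet=cast(C,f([(123,105),(130,418)]),.014)
d=lambda a,b:np.degrees(np.arctan2(*(b-a)[[1,0]]))
print(h.round(4),"bub",bub.round(4),"\nfc",fc.round(4),"bk",bk.round(4),"\nfeet",feet.round(4),"rail",rail.round(4))
print("yaw est: rows",[d(h[i],h[i+3]) for i in range(3)],"cols",[d(h[i+2],h[i])-90 for i in(0,3)],"front",d(fc[1],fc[0])-90,"feet",d(feet[1],feet[0])-90,"bub-mid",d(bub,h[[1,4]].mean(0)),"rails",d(rail[0],rail[1]),d(rail[2],rail[3]),"fcbk",d(fc.mean(0),bk.mean(0)))
E
```

```text
[[ 0.5403  0.0123  0.0225]
 [ 0.5149  0.0126  0.0225]
 [ 0.4903  0.0129  0.0225]
 [ 0.5402 -0.0131  0.0225]
 [ 0.5151 -0.0127  0.0225]
 [ 0.4898 -0.0123  0.0225]] bub [0.5157 0.046  0.025 ] 
fc [[0.5572 0.0793 0.0185]
 [0.4746 0.0796 0.0185]] bk [[ 0.5562 -0.0497  0.0275]
 [ 0.4724 -0.0479  0.0275]] 
feet [[0.5641 0.0791 0.014 ]
 [0.4668 0.0797 0.014 ]] rail [[ 0.5694  0.0705  0.0135]
 [ 0.5677 -0.0419  0.0135]
 [ 0.4608  0.0691  0.0135]
 [ 0.4598 -0.0421  0.0135]]
yaw est: rows [np.float64(-90.19354472021443), np.float64(-89.56527027545313), np.float64(-91.03495172976389)] cols [np.float64(-90.66806653018129), np.float64(-90.83449007212396)] front -90.16022041693469 feet -90.37497113371431 bub-mid -90.88710591703996 rails -90.8658266518285 -90.4898490829501 fcbk -90.72287460067066
```

>>> play_rows --pt "-0.03 0.003 0 0 0 0.006 0.75" --pt "-0.08 0.009 0 0 0 0.015 0.75" --pt "-0.14 0.015 0 0 0 0.025 0.75" --pt "-0.2 0.021 0 0 0 0.037 0.75" --pt "-0.27 0.028 0 0 0 0.05 0.75" --pt "-0.34 0.035 0 0 0 0.062 0.75" --pt "-0.4 0.041 0 0 0 0.072 0.75" --pt "-0.43 0.045 0 0 0 0.077 0.75" --pt "-0.4415 0.0457 0 0 0 0.0789 0.75" --pt "-0.4415 0.0457 0 0 0 0.0789 0.75"

```text
clock: 4.6
position: [0.5163, 0.1787, 0.0639]
tool_rot: [-3.141, 0.0, 1.56]
force: [-0.6, 0.4, -3.0]
grip_width: 0.0273
finger_force: 40.2
```

>>> play_rows --pt "0 0 0.02 0 0 0 0.75" --pt "0 0 0.05 0 0 0 0.75" --pt "0 0 0.08 0 0 0 0.75" --pt "0 0 0.1 0 0 0 0.75" --pt "0 0 0.11 0 0 0 0.75" --pt "0 0 0.11 0 0 0 0.75" --pt "0 0 0.11 0 0 0 0.75"

```text
clock: 5.3
position: [0.5166, 0.179, 0.0094]
tool_rot: [3.141, -0.0, 1.56]
force: [0.6, -0.4, -3.2]
grip_width: 0.0273
finger_force: 40.1
```

```bash
python3 - <<'E'
from h import *
s=observe(); print({k:np.round(s[k],4) for k in("clock","position","tool_rot","qpos","grip_width","finger_force","force")})
t=grab("top"); c=cv2.imread("pics/sc.png")
cv2.imwrite("pics/top2.png",t); S=grab("scene"); cv2.imwrite("pics/scene2.png",S)
a=cv2.resize(t[150:250,290:450],None,fx=5,fy=5,interpolation=cv2.INTER_CUBIC)
cv2.imwrite("pics/tc2.png",a)
E
```

```text
{'clock': np.float64(5.3), 'position': array([0.5166, 0.179 , 0.0094]), 'tool_rot': array([ 3.1414, -0.    ,  1.5603]), 'qpos': array([-0.5765,  0.7495,  0.1881,  1.95  , -0.2865,  0.4674, -0.1915]), 'grip_width': np.float64(0.0273), 'finger_force': np.float64(40.1473), 'force': array([ 0.642 , -0.3771, -3.2073])}
```

View pics/tc2.png

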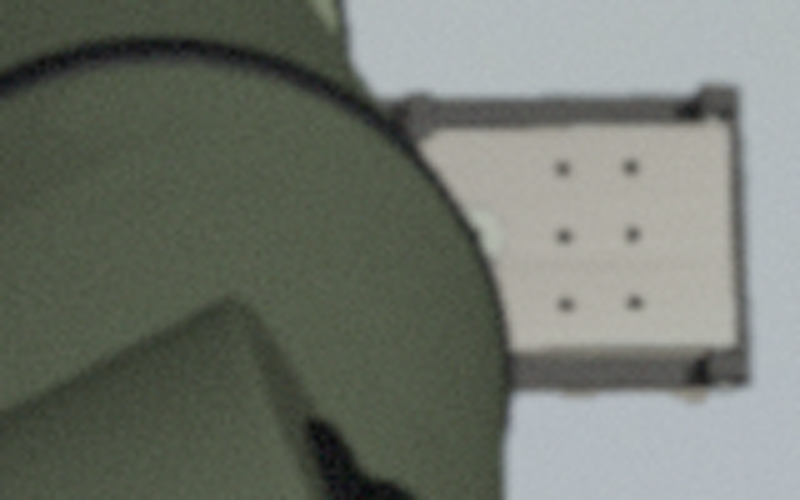

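The arm hides the front of the stage from the top camera, so I'll use the wrist view.

```bash
python3 - <<'E'
from h import *
w=grab("wrist"); cv2.imwrite("pics/w3.png",w); S=cv2.imread("pics/scene2.png")[170:320,250:490]
S=cv2.resize(S,(640,400)); w=cv2.resize(w,None,fx=.6,fy=.6)
S=cv2.resize(S,(416,260))
o=np.zeros((288,800,3),np.uint8); o[:,:384]=w; o[:260,384:]=S; cv2.imwrite("pics/m3.png",o)
E
```

```text
(no output)
```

View pics/m3.png

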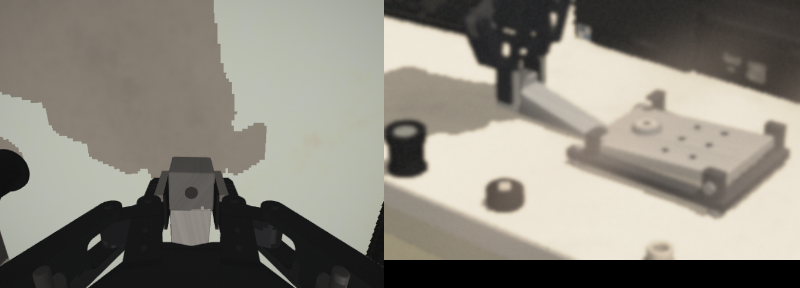

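The wrist view shows the block held squarely between the pads. The scene view shows the wedge pointing at the stage's open front. I'll cross-check the stage centreline using the scene camera.

```bash
python3 - <<'E'
from h import *
C=cam("scene")
f=lambda p:[(345+(x+.5)/5-.5,210+(y+.5)/5-.5) for x,y in p]
h=cast(C,f([(428,166),(384,199),(335,232),(507,184),(462,217),(415,252)]),.0225)
print(h.round(4), cast(C,f([(283,155)]),.025).round(4))
# wedge block top in wrist
C=cam("wrist"); p=np.array([(173,157),(209,157),(213,210),(169,210),(191.5,192.5)])/.6
s=observe(); M=R.from_euler("xyz",s["tool_rot"]); q=cast(C,p,.034); print((M.inv().apply(q-s["position"])*1000).round(1))
E
```

```text
[[ 0.5432  0.0155  0.0225]
 [ 0.5179  0.015   0.0225]
 [ 0.4927  0.0156  0.0225]
 [ 0.5467 -0.0081  0.0225]
 [ 0.5214 -0.0079  0.0225]
 [ 0.4958 -0.0078  0.0225]] [[0.5201 0.0499 0.025 ]]
[[ 27.   -9.8 -24.2]
 [ 26.9  11.  -24.2]
 [ -8.   14.2 -24.2]
 [ -8.  -13.2 -24.2]
 [  4.2   0.8 -24.2]]
```

>>> play_rows --pt "0 0 0.004 0 0 0 0.75" --pt "0 0 0.008 0 0 0 0.75" --pt "0 0 0.008 0 0 0 0.75" --pt "0 0 0.008 0 0 0 0.75"

```text
clock: 5.85
position: [0.5165, 0.179, 0.0054]
tool_rot: [3.141, -0.0, 1.56]
force: [-1.0, 0.2, 1.5]
grip_width: 0.0271
finger_force: 40.6
```

>>> play_rows --pt "0 0 0 0 0 0 0.58" --pt "0 0 -0.003 0 0 0 0.58" --pt "0 0 -0.006 0 0 0 0.58" --pt "0 0 -0.006 0 0 0 0.75" --pt "0 0 -0.006 0 0 0 0.75" --pt "0 0 -0.006 0 0 0 0.75" --pt "0 0 -0.006 0 0 0 0.75" --newtons 40

```text
clock: 6.55
position: [0.5166, 0.179, 0.0088]
tool_rot: [3.141, -0.0, 1.56]
force: [-2.4, -0.7, 10.2]
grip_width: 0.0271
finger_force: 39.0
```

>>> play_rows --pt "0 0 -0.002 0 0 0 0.75" --pt "0 0 -0.003 0 0 0 0.75" --pt "0 0 -0.003 0 0 0 0.75"

```text
clock: 6.85
position: [0.5163, 0.1789, 0.0097]
tool_rot: [-3.141, 0.0, 1.56]
force: [0.6, 0.5, -3.5]
grip_width: 0.0273
finger_force: 39.4
```

>>> play_rows --pt "-0.005 0 0 0 0 0 0.75" --pt "-0.012 0 0 0 0 0 0.75" --pt "-0.02 0 0 0 0 0 0.75" --pt "-0.028 0 0 0 0 0 0.75" --pt "-0.034 0 0 0 0 0 0.75" --pt "-0.04 0 0 0 0 0 0.75" --pt "-0.044 0 0 0 0 0 0.75" --pt "-0.048 0 0 0 0 0 0.75"

```text
clock: 7.65
position: [0.5162, 0.1548, 0.0098]
tool_rot: [-3.142, -0.0, 1.56]
force: [0.3, -0.1, -3.6]
grip_width: 0.0274
finger_force: 39.4
```

```bash
python3 - <<'E'
from h import *
s=observe(); print({k:np.round(s[k],4) for k in("clock","position","tool_rot","qpos","grip_width","finger_force","force")})
E
```

```text
{'clock': np.float64(7.65), 'position': array([0.5162, 0.1548, 0.0098]), 'tool_rot': array([-3.1416, -0.    ,  1.5604]), 'qpos': array([-0.5315,  0.7409,  0.1806,  1.97  , -0.28  ,  0.4543, -0.1551]), 'grip_width': np.float64(0.0274), 'finger_force': np.float64(39.3911), 'force': array([ 0.3155, -0.0879, -3.6013])}
```

>>> play_rows --pt "0 0 0.0006 0 0 0 0.75" --pt "-0.004 0 0.0009 0 0 0 0.75" --pt "-0.008 0 0.0009 0 0 0 0.75" --pt "-0.012 0 0.0009 0 0 0 0.75" --pt "-0.016 0 0.0009 0 0 0 0.75" --pt "-0.02 0 0.0009 0 0 0 0.75" --pt "-0.024 0 0.0009 0 0 0 0.75"

```text
clock: 8.35
position: [0.516, 0.1428, 0.0094]
tool_rot: [3.142, 0.0, 1.56]
force: [0.7, 0.0, -3.4]
grip_width: 0.027
finger_force: 39.4
```

>>> play_rows --pt "-0.003 0 0 0 0 0 0.75" --pt "-0.007 0 0 0 0 0 0.75" --pt "-0.011 0 0 0 0 0 0.75" --pt "-0.015 0 0 0 0 0 0.75" --pt "-0.018 0 0 0 0 0 0.75" --pt "-0.02 0 0 0 0 0 0.75"

```text
clock: 8.95
position: [0.5159, 0.1328, 0.0093]
tool_rot: [-3.142, 0.0, 1.56]
force: [-0.2, 1.7, -5.4]
grip_width: 0.0276
finger_force: 39.5
```

>>> play_rows --pt "0 0 0.0006 0 0 0 0.75" --pt "0 0 0.001 0 0 0 0.75" --pt "0 0 0.001 0 0 0 0.75"

```text
clock: 9.25
position: [0.5159, 0.1328, 0.0089]
tool_rot: [-3.142, 0.0, 1.56]
force: [-0.8, -0.5, -3.1]
grip_width: 0.0269
finger_force: 39.8
```

>>> play_rows --pt "0 0 0.0006 0 0 0 0.75" --pt "0 0 0.001 0 0 0 0.75" --pt "0 0 0.001 0 0 0 0.75"

```text
clock: 9.55
position: [0.516, 0.1328, 0.0088]
tool_rot: [3.142, -0.0, 1.56]
force: [-3.8, -0.6, 9.4]
grip_width: 0.0274
finger_force: 41.4
```

>>> play_rows --pt "0 0 -0.0005 0 0 0 0.75" --pt "0 0 -0.0005 0 0 0 0.75" --pt "-0.003 0 -0.0005 0 0 0 0.75" --pt "-0.006 0 -0.0005 0 0 0 0.75" --pt "-0.009 0 -0.0005 0 0 0 0.75" --pt "-0.012 0 -0.0005 0 0 0 0.75"

```text
clock: 10.15
position: [0.5164, 0.128, 0.0089]
tool_rot: [3.141, -0.001, 1.561]
force: [-0.8, 5.9, 1.7]
grip_width: 0.027
finger_force: 40.5
```

>>> play_rows --pt "-0.003 0 0 0 0 0 0.75" --pt "-0.006 0 0 0 0 0 0.75" --pt "-0.009 0 0 0 0 0 0.75" --pt "-0.012 0 0 0 0 0 0.75"

```text
clock: 10.55
position: [0.5163, 0.122, 0.0088]
tool_rot: [3.14, -0.001, 1.561]
force: [-0.3, 5.0, 2.8]
grip_width: 0.027
finger_force: 40.5
```

>>> play_rows --pt "-0.002 0 0 0 0 0 0.75" --pt "-0.004 0 0 0 0 0 0.75" --pt "-0.006 0 0 0 0 0 0.75" --pt "-0.008 0 0 0 0 0 0.75" --pt "-0.01 0 0 0 0 0 0.75" --pt "-0.012 0 0 0 0 0 0.75" --pt "-0.014 0 0 0 0 0 0.75" --pt "-0.016 0 0 0 0 0 0.75"

```text
clock: 11.35
position: [0.5162, 0.114, 0.0088]
tool_rot: [3.141, -0.001, 1.561]
force: [0.0, 5.2, 1.5]
grip_width: 0.0274
finger_force: 40.5
```

Nose is about 49.5 mm in and the force is steady. From here I'll take smaller bites.

>>> play_rows --pt "-0.002 0 0 0 0 0 0.75" --pt "-0.004 0 0 0 0 0 0.75" --pt "-0.006 0 0 0 0 0 0.75" --pt "-0.006 0 0 0 0 0 0.75"

```text
clock: 11.75
position: [0.5162, 0.1108, 0.0088]
tool_rot: [3.141, -0.001, 1.561]
force: [0.4, 4.8, 2.4]
grip_width: 0.0273
finger_force: 40.5
```

>>> play_rows --pt "-0.002 0 0 0 0 0 0.75" --pt "-0.004 0 0 0 0 0 0.75" --pt "-0.004 0 0 0 0 0 0.75"

```text
clock: 12.05
position: [0.5162, 0.1087, 0.0088]
tool_rot: [3.141, -0.001, 1.561]
force: [0.2, 4.3, 4.7]
grip_width: 0.0278
finger_force: 40.5
```

>>> play_rows --pt "-0.001 0 0 0 0 0 0.75" --pt "-0.002 0 0 0 0 0 0.75" --pt "-0.003 0 0 0 0 0 0.75" --pt "-0.003 0 0 0 0 0 0.75"

```text
clock: 12.45
position: [0.5161, 0.1073, 0.0088]
tool_rot: [3.141, -0.001, 1.561]
force: [-0.3, 5.8, 3.2]
grip_width: 0.027
finger_force: 40.5
```

>>> play_rows --pt "-0.001 0 0 0 0 0 0.75" --pt "-0.002 0 0 0 0 0 0.75" --pt "-0.002 0 0 0 0 0 0.75"

```text
clock: 12.75
position: [0.5161, 0.1063, 0.0088]
tool_rot: [3.141, -0.001, 1.561]
force: [-0.6, 5.1, 3.2]
grip_width: 0.0272
finger_force: 40.6
```

>>> play_rows --pt "-0.001 0 0 0 0 0 0.75" --pt "-0.002 0 0 0 0 0 0.75" --pt "-0.002 0 0 0 0 0 0.75"

```text
clock: 13.05
position: [0.5161, 0.1053, 0.0088]
tool_rot: [3.141, -0.001, 1.561]
force: [0.7, 5.7, 3.5]
grip_width: 0.0268
finger_force: 40.6
```

58 mm in, still rising freely.

>>> play_rows --pt "-0.001 0 0 0 0 0 0.75" --pt "-0.002 0 0 0 0 0 0.75" --pt "-0.002 0 0 0 0 0 0.75"

```text
clock: 13.35
position: [0.5161, 0.1043, 0.0088]
tool_rot: [3.141, -0.001, 1.561]
force: [0.1, 5.6, 3.6]
grip_width: 0.0276
finger_force: 40.6
```

>>> play_rows --pt "-0.001 0 0 0 0 0 0.75" --pt "-0.002 0 0 0 0 0 0.75" --pt "-0.002 0 0 0 0 0 0.75"

```text
clock: 13.65
position: [0.5161, 0.1033, 0.0089]
tool_rot: [3.141, -0.001, 1.561]
force: [0.1, 5.8, 4.5]
grip_width: 0.0271
finger_force: 40.6
```

>>> play_rows --pt "-0.001 0 0 0 0 0 0.75" --pt "-0.002 0 0 0 0 0 0.75" --pt "-0.002 0 0 0 0 0 0.75"

```text
clock: 13.95
position: [0.5161, 0.1029, 0.0088]
tool_rot: [3.141, -0.001, 1.561]
force: [0.2, 8.1, 3.0]
grip_width: 0.0271
finger_force: 40.5
```

>>> play_rows --pt "-0.001 0 0 0 0 0 0.75" --pt "-0.001 0 0 0 0 0 0.75"

```text
clock: 14.15
position: [0.5161, 0.1027, 0.0088]
tool_rot: [3.141, -0.002, 1.562]
force: [-0.2, 10.9, 2.9]
grip_width: 0.0272
finger_force: 40.5
```

>>> play_rows --pt "-0.001 0 0 0 0 0 0.75" --pt "-0.001 0 0 0 0 0 0.75"

```text
clock: 14.35
position: [0.5161, 0.1025, 0.0088]
tool_rot: [3.141, -0.002, 1.562]
force: [-0.6, 12.7, 1.6]
grip_width: 0.0274
finger_force: 40.5
```

>>> play_rows --pt "-0.001 0 0 0 0 0 0.75" --pt "-0.001 0 0 0 0 0 0.75"

```text
clock: 14.55
position: [0.516, 0.1024, 0.0088]
tool_rot: [3.141, -0.002, 1.562]
force: [0.3, 13.7, 2.1]
grip_width: 0.0273
finger_force: 40.4
```

>>> play_rows --pt "-0.001 0 0 0 0 0 0.75" --pt "-0.001 0 0 0 0 0 0.75"

```text
clock: 14.75
position: [0.5161, 0.1022, 0.0088]
tool_rot: [3.14, -0.003, 1.563]
force: [-1.1, 16.9, 1.9]
grip_width: 0.0271
finger_force: 40.4
```

>>> play_rows --pt "-0.0008 0 0 0 0 0 0.75" --pt "-0.0008 0 0 0 0 0 0.75"

```text
clock: 14.95
position: [0.5161, 0.1021, 0.0088]
tool_rot: [3.14, -0.003, 1.563]
force: [0.0, 17.7, 2.0]
grip_width: 0.0273
finger_force: 40.3
```

```bash
python3 - <<'E'
from h import *
s=observe(); print({k:np.round(s[k],4) for k in("clock","position","tool_rot","finger_force","force","moment")})
E
```

```text
{'clock': np.float64(14.95), 'position': array([0.5161, 0.1021, 0.0088]), 'tool_rot': array([ 3.1405e+00, -3.0000e-03,  1.5629e+00]), 'finger_force': np.float64(40.3264), 'force': array([1.32000e-02, 1.76626e+01, 2.03710e+00]), 'moment': array([ 3.724 ,  0.2072, -0.0428])}
```

>>> play_rows --pt "0 0 0 0 0 0 0.5" --pt "0 0 0 0 0 0 0.5" --pt "0 0 0 0 0 0 0.5" --pt "0 0 0 0 0 0 0.5" --pt "0 0 0 0 0 0 0.5"

```text
clock: 15.45
position: [0.5156, 0.0989, 0.0086]
tool_rot: [3.142, 0.0, 1.56]
force: [0.5, 0.3, -0.5]
grip_width: 0.0428
finger_force: 0.0
```

```bash
python3 - <<'E'
from h import *
s=observe(); print({k:np.round(s[k],4) for k in("clock","position","tool_rot","grip_width","finger_force","force","moment")})
w=grab("wrist"); cv2.imwrite("pics/w4.png",w)
E
```

```text
{'clock': np.float64(15.45), 'position': array([0.5156, 0.0989, 0.0086]), 'tool_rot': array([3.1416e+00, 2.0000e-04, 1.5602e+00]), 'grip_width': np.float64(0.0428), 'finger_force': np.float64(0.0), 'force': array([ 0.4503,  0.3045, -0.499 ]), 'moment': array([-0.0177,  0.032 , -0.0699])}
```

View pics/w4.png

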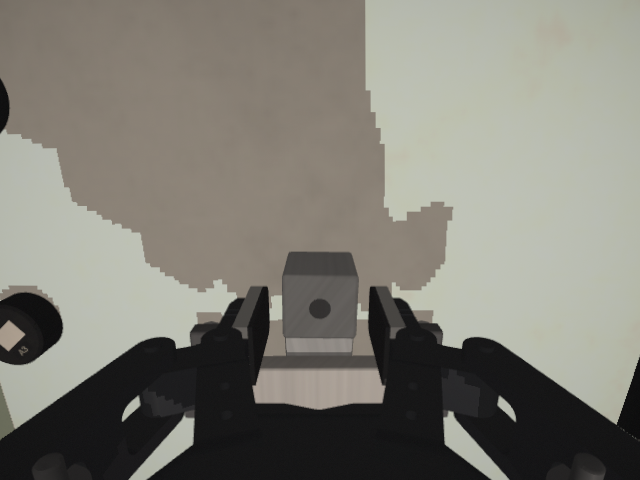

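The pads stand clear on both sides of the block, with the plate edge across row ~362 ahead of the wedge. I'll retreat upward.

>>> play_rows --pt "0 0 -0.02 0 0 0 0.5" --pt "0 0 -0.06 0 0 0 0.5" --pt "0 0 -0.12 0 0 0 0.5" --pt "0.05 0 -0.2 0 0 0 0.5" --pt "0.13 0 -0.28 0 0 0 0.5" --pt "0.22 0 -0.34 0 0 0 0.5" --pt "0.32 0 -0.38 0 0 0 0.5" --pt "0.4 0 -0.4 0 0 0 0.5" --pt "0.44 0 -0.4 0 0 0 0.5" --pt "0.44 0 -0.4 0 0 0 0.5"

```text
clock: 16.5
position: [0.5168, 0.3233, 0.2094]
tool_rot: [3.141, -0.002, 1.565]
force: [0.2, -0.8, -0.6]
grip_width: 0.0428
finger_force: 0.0
```

```bash
python3 - <<'E'
from h import *
s=observe(); print({k:np.round(s[k],4) for k in("clock","position","force")})
t=grab("top")[150:290,280:460]; S=grab("scene")[190:310,230:500]
a=cv2.resize(t,(514,400),interpolation=cv2.INTER_CUBIC); b=cv2.resize(S,(800,356),interpolation=cv2.INTER_CUBIC)[:, :]
a=cv2.resize(t[15:85,10:170],(540,236),interpolation=cv2.INTER_CUBIC)
o=np.zeros((592,800,3),np.uint8); o[:236,:540]=a; o[236:]=b; cv2.imwrite("pics/m5.png",o)
E
```

```text
{'clock': np.float64(16.5), 'position': array([0.5168, 0.3233, 0.2094]), 'force': array([ 0.1811, -0.786 , -0.6006])}
```

View pics/m5.png

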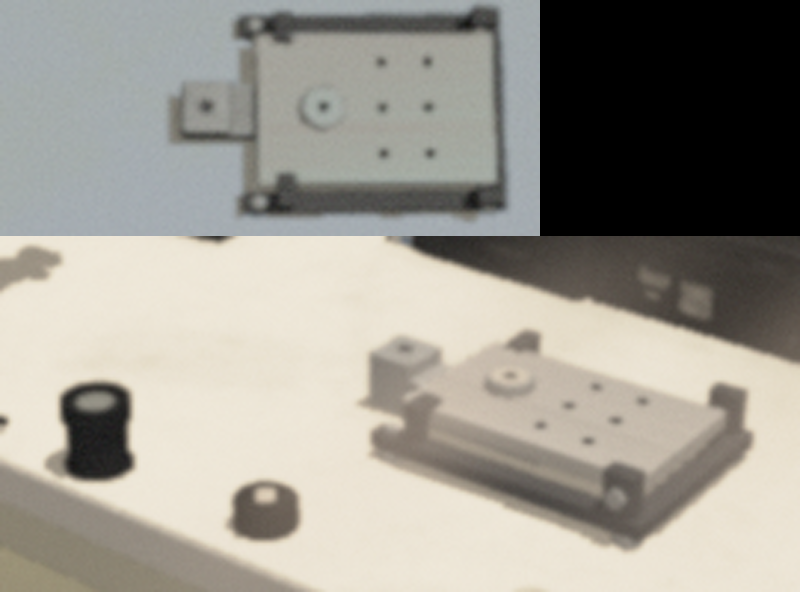

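The wedge sits centred and straight: its block hole, the bubble and the middle holes all fall on row ~106. The plate is level under its hooks and the bystanders haven't moved, so I'll hand it in.

```bash
python3 -c "
from workcell import *
print(job_done())"
```

```text
the job is handed in; nothing more can be done
None
```

The job is handed in: the wedge sits centred and straight under the plate's front edge, about 61 mm in, after a last push of 17.7 N, and the plate looks level at its hooks; I did not measure the force it still holds, and the verdict was not shown.

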